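# Clamp the glued patch on the louvred door

### The job

A wooden patch has just been glued on the closet door's corner, under the bench clamp. Slide the clamp's red jaw down its bar until the pad meets the patch and the jaw tips and binds on the bar, then screw the wooden handle clockwise until it is firmly tight (about 0.3 N m at the handle, no more than 0.33, or the patch is crushed), and let go. Do not shift the door corner or the patch, and leave the glue bottle, the jar and the screwdriver where they are.

Things in the scene. Friction and masses are not known exactly. Their poses are not given: they have to be found in the camera images.
- clamp: Bench clamp bolted to the worktop: dark steel base plate 80 x 200 x 12 mm and an upright steel bar, 8 mm (along its x) by 20 mm (along its y), top 152 mm above the worktop. Origin on the worktop; its z is up, its +y points from the bar to the screw: bar axis at y = -50 mm, screw axis at y = +50 mm.
- jaw_grip (a point): Point on the bar's axis inside the red sleeve of the free jaw, 10 mm below the sleeve's top: the place to pinch across the clamp's x. The sleeve is 26 mm wide along the clamp's x, 52 mm along its y and 56 mm high; the bar sticks out of its top by 3 to 38 mm. A red arm leads from it to the screw, 100 mm away. Axes as the clamp's, tipping with the jaw.
- jaw_slide (a joint): Height of the jaw on the bar in m, 0 lowest, growing upwards; starts at 0.036 to 0.048. It slides with about 7 N of friction and stays where it is left. With the screw backed off, the pad meets the patch near 0.026 and the jaw is bound near 0.017.
- jaw_tilt (a joint): Tip of the jaw on the bar in rad: 0 square, growing as the pad end is lifted by the patch. After the pad has landed, lower the sleeve on: the jaw tips easily (some 5 to 11 N) and from 0.08 on it bites the bar and turns stiff; it then stays bound when let go. Screwing tight tips it on to about 0.12.
- screw (a joint): Turn of the screw in rad, growing clockwise from above (tightening); starts at 0 to 0.4, stop at 5.5; 10 mm a turn. Turning takes 0.2 N m free, plus 0.16 N m per 100 N of clamping force; held still, only about 0.1 N m per 100 N of this is felt, so 0.3 N m is 65 N (turning) to 95 N (held). 40 to 140 N is right. Once the jaw is bound it needs some 3 to 4.5 rad. It stays where it is left.
- handle_grip (a point): Middle of the wooden handle on the screw: hexagon 40 mm across flats, 32 mm high, 29 mm of bare shaft below. z points up the screw, x is the normal of one pair of flats (others every 60 degrees). It sits on the screw through a torsion spring of 1.2 N m/rad: its moment can be felt at the wrist while it is held still, and it springs back 0.2 to 0.3 rad when let go.
- pad: Orange swivel pad under the screw, 28 mm in diameter; it does not turn. Origin at the centre of its underside.
- patch: Glued wooden patch, loose, 90 x 40 x 16 mm, on the door corner under the pad; its top is 56 mm above the worktop. Origin at the centre of its underside, x along its length.
- door: Corner of a white louvred closet door, loose, lying on the clamp's base plate: a stile 220 x 60 x 28 mm with slats on its +y side. Origin at the centre of the stile's underside, x along the stile.
- glue: White glue bottle with a red cap, 44 mm in diameter and 130 mm high, standing; origin at the centre of its underside. Not to be moved.
- jar: Blue jar with an orange cap, 70 mm in diameter and 100 mm high, standing; origin at the centre of its underside. Not to be moved.
- driver: Screwdriver with a yellow handle, 190 mm long, lying along its x; origin under its middle. Not to be moved.
Things that resemble listed ones, but are neither listed nor needed, are in the scene too. Several things have the shape of the patch; the one meant has the colours described above.

How it is judged:
On the way:
1. the jaw is tipped on its bar with the pad on the patch (value of joint jaw_tilt above 0.06 rad and contact force between pad and patch above 0.5 N), for 0.2 s.
At the end, for the whole second after the job is handed in: The jaw is tipped on its bar (over 0.06 rad), the screw is turned past 0.8 rad, the pad presses the patch with 40 to 140 N, the patch and the door corner lie within 6 mm of where they were and the bystanders within 15 mm (value of joint jaw_tilt above 0.06 rad and value of joint screw above 0.8 rad and contact force between pad and patch between 40 and 140 N and distance of each of patch, door from where it was at the start of the episode below 0.006 m and distance of each of glue, jar, driver from where it was at the start of the episode below 0.015 m); the robot touches nothing.
It fails at once if the pad presses the patch with more than 140 N (contact force between pad and patch above 140 N).
It fails at once if the door corner or the patch is shifted by more than 6 mm (distance of any of door, patch from where it was at the start of the episode above 0.006 m).
It fails at once if the glue bottle, the jar or the screwdriver is moved by more than 15 mm (distance of any of glue, jar, driver from where it was at the start of the episode above 0.015 m).
It also fails if it takes over 72 s, if anything falls off the work surface, if the arm or the gripper's body presses on something with over 40 N, if the wrist force passes 120 N, or if a joint passes its speed limit or range.

### The arm

A 6-joint arm with a two-finger parallel gripper is mounted at the origin on the work surface. World frame = base frame: x ahead of the robot, y to its left, z up, the work surface at z = 0. Lengths are in m, angles in rad, forces in N, time in s.
With the tool pointing down it reaches from about 0.4 to 0.825 m from the base axis. Payload 7 kg.
Tool frame: the origin (TCP) lies midway between the tips of the shut fingers; the grasp point (between the pads) lies 19 mm behind it; z points along the fingers, y is the line along which they close (so a half turn about z gives the same grasp; the last joint's range is limited). The gripper opens to 85 mm and grips with 20 to 120 N. Pads are 22 mm wide; open, the fingers measure 114 mm over their backs; the gripper's body (76 mm by 85 mm) begins 54 mm behind the grasp point. The pads swing forward as they close: fully open they stand 13 mm farther back than shut.
Start: joints at [-0.872, 0.359, 0.012, 0, -1.224, -0.288], TCP at [0.27, -0.619, 0.231] pointing down, gripper open.
Joint ranges: [-3.07, 3.07], [-1.43, 2.12], [-1.02, 1.25], [-3.03, 1.67], [-3.05, -0], [-3.03, 3.03]. Speed limits (rad/s): [2.39, 2.39, 3.01, 3.14, 3.14, 3.14].

### API

Orientations are given as a rotation vector (axis times angle).
In Python, from rig import arm, viewer gives the robot as it stands.
- The arm moves only by the tool send_rows, never from a script. Its argument "targets" is text: rows parted by semicolons, each of 4 numbers parted by spaces: the shift along the tool's x, y, z in mm, then the turn about the tool's z in degrees. A call has 1 to 5 rows; each row shifts and turns the commanded pose from where the row before left it, along the tool's axes as they then stand; what a row does not reach is not made up. A row lasts 1/12 s, in which the tool goes at most 41.7 mm and 7.16 degrees, less where a joint would pass 70% of its speed; a pose out of reach is approached as far as the arm can. A call with a gripper value outside its range is refused whole. "jaw" is the opening, from 0 (shut) to 1 (fully open), set as the call begins (left out, the last holds). The fingers move at their own pace and stop on an object; "grip_force" is the grip in N (left out, the last holds). Time passes only in rows, so rows that do not move let the fingers close. It gives the time, the measured TCP pose, the force, the opening and the grip force at its end, in the units of the state.
- arm.get_state(): the state, without advancing time (a new reading comes with each control period).
- viewer.grab_frame(name): name is "scene" or "top" or "wrist"; returns (picture, depth): 420x560x3 uint8, red, green, blue; 420x560 float32, m along the optical axis (not along the pixel's ray), 0 where there is no reading.
- viewer.camera_params(name): a dict with "fx", "fy", "cx", "cy" (pixels), "distortion" ([k1, k2, p1, p2, k3] as OpenCV has them; the pictures are not rectified), "R" (3x3) and "t" (3): a world point X has camera coordinates R X + t; the wrist camera has in their place "mount" (4x4, takes a point from camera to tool coordinates, whose origin is the TCP and whose axes are the flange's). Camera axes: x right, y down, z forward; pixel columns grow to the right and rows downward; lengths in m; the calibration is good to about 2 mm. A picture is of the moment at which its call begins: read the wrist's pose just before it. camera_params takes no time and is no camera call.
- arm.job_done(): hands the job in; it is judged then, once.
The state is a dict: "clock": time; "joints": joint angles; "joint_vel": joint speeds; "effort": joint torques, N m; "tcp_pos": TCP position; "orientation": TCP orientation; "force": force on the tool from outside, world axes, zero at the start; "wrist_torque": the same for the moment, N m; "width": finger opening in m; "grasp_force": force on a finger pad.
Only numpy, scipy, OpenCV 4.12 (cv2) and the standard library are available. Lean on these libraries where they do the work, as an engineer would, in place of code of your own. Each camera call takes 0.05 s, during which the arm holds its last target. There are 200 camera calls.

## Working session

There is one attempt and no reset: what is moved stays moved. The work goes in short steps, Python scripts to look and compute and a tool call to move; the robot and the scene stay as the last step left them, time stands still between calls to the robot, and variables do not carry over. Pictures are saved under pics/ and viewed, at most 10 in all, crops included, and the job is handed in when it is done.

Besides the shell and the picture viewer there is one more tool, called after "Request:" as a command line: name --argument value ..., lists and objects as JSON in quotes. send_rows: Moves the arm, as the interface text tells. Its arguments: {"type":"object","properties":{"targets":{"type":"string"},"jaw":{"type":"number"},"grip_force":{"type":"number"}},"required":["targets"]}

```bash
ls; mkdir -p pics; cat > h.py <<'E'
import numpy as np,cv2
from rig import arm,viewer
from scipy.spatial.transform import Rotation as R
def cam(n,st=None):
    p=viewer.camera_params(n); K=np.array([[p['fx'],0,p['cx']],[0,p['fy'],p['cy']],[0,0,1.]]); D=np.array(p['distortion'])
    if 'mount' in p:
        M=np.array(p['mount']); Rt=R.from_rotvec(st['orientation']).as_matrix()
        Rc=Rt@M[:3,:3]; c=Rt@M[:3,3]+st['tcp_pos']
    else:
        Rc=np.array(p['R']).T; c=-Rc@np.array(p['t'])
    return K,D,Rc,c
def rays(n,px,st=None):
    K,D,Rc,c=cam(n,st); u=cv2.undistortPoints(np.array(px,float).reshape(-1,1,2),K,D).reshape(-1,2)
    return c,np.c_[u,np.ones(len(u))]@Rc.T
def plane(n,px,z,st=None):
    c,d=rays(n,px,st); return c+d*((z-c[2])/d[:,2])[:,None]
def deproj(n,px,depth,st=None):
    c,d=rays(n,px,st); px=np.array(px,int).reshape(-1,2); return c+d*depth[px[:,1],px[:,0]][:,None]
E
python3 - <<'E'
from h import *
s=arm.get_state(); print(s)
for n in('scene','top'):
    im,d=viewer.grab_frame(n); cv2.imwrite(f'pics/{n}0.png',im[:,:,::-1]); np.save(n+'_d.npy',d); print(n,cam(n)[3],cam(n)[2][:,2])
E
```

```text
pics
{'clock': 0.0, 'joints': array([-8.71902965e-01,  3.59427876e-01,  1.10788599e-02, -3.36668071e-04,
       -1.22409114e+00, -2.88130156e-01]), 'joint_vel': array([-0.0007249 , -0.00100075, -0.00182288, -0.0005519 ,  0.0004939 ,
       -0.00034478]), 'effort': array([ 1.70130599e-03, -5.83323669e+01,  2.93435597e+01,  6.93687066e+00,
       -5.78694147e-03, -1.60424207e-05]), 'tcp_pos': array([ 0.26934141, -0.6184261 ,  0.2303483 ]), 'orientation': array([ 6.40420325e-01, -3.07511283e+00, -2.50915849e-03]), 'force': array([ 0.25622986,  0.23740132, -0.19303697]), 'wrist_torque': array([ 0.01012571, -0.03107916, -0.03175583]), 'grasp_force': 0.0, 'width': 0.08535099731276413}
scene [1.12100586 0.49062619 0.88210567] [-0.47622962 -0.40921221 -0.77829989]
top [0.54047282 0.07898888 1.00909867] [ 0.10664277 -0.01164917 -0.99422916]
```

View pics/scene0.png

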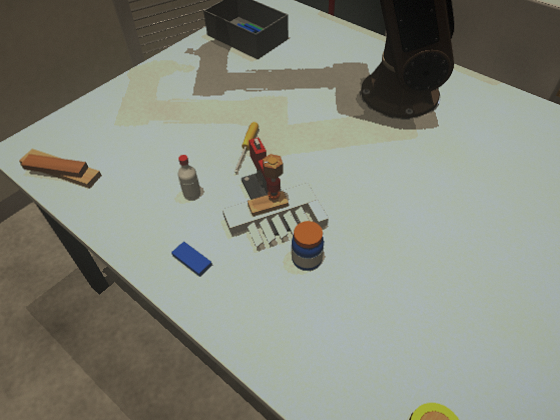

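View pics/top0.png

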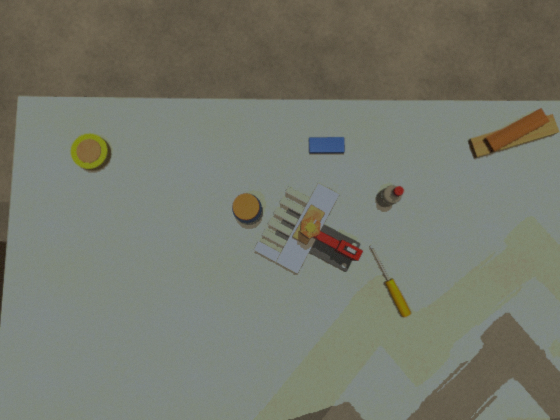

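The scene view shows the clamp's red sleeve near (258,150), the handle at (273,162), the patch on the door at (268,203), the glue at (188,178), the jar at (308,245) and the driver at (247,145). In the top view the handle is at (311,228), the sleeve at (348,250), the jar at (246,208), the glue at (392,195) and the driver at (390,285).

Next I'll measure by colour mask plus depth and confirm with an enlarged crop.

```bash
python3 - <<'E'
from h import *
im=cv2.imread('pics/top0.png'); d=np.load('top_d.npy')
cv2.imwrite('pics/topcrop.png',cv2.resize(im[130:330,230:430],None,fx=3,fy=3,interpolation=cv2.INTER_CUBIC))
ys,xs=np.mgrid[130:330,230:430]; px=np.c_[xs.ravel(),ys.ravel()]
P=deproj('top',px,d); hsv=cv2.cvtColor(im,cv2.COLOR_BGR2HSV)[130:330,230:430].reshape(-1,3)
ok=d[px[:,1],px[:,0]]>0
red=ok&((hsv[:,0]<6)|(hsv[:,0]>174))&(hsv[:,1]>170)
near=(np.abs(px[:,0]-330)<40)&(np.abs(px[:,1]-240)<40)
def show(n,m):
    if m.sum()<3: print(n,m.sum()); return
    c,(w,h),a=cv2.minAreaRect((P[m][:,:2]*1000).astype(np.float32)); print(n,m.sum(),'rect',np.round(c,1),np.round((w,h),1),round(a,1),'mean',P[m].mean(0).round(4),'z',np.percentile(P[m][:,2],[5,50,95]).round(4))
show('red',red&near)
for lo,hi in((.03,.05),(.05,.065),(.09,.115),(.115,.135),(.135,.149),(.149,.165),(.165,.2)): show((lo,hi),ok&near&(P[:,2]>lo)&(P[:,2]<hi))
show('red top',red&near&(P[:,2]>.1))
show('glue',ok&(np.abs(px[:,0]-392)<15)&(np.abs(px[:,1]-195)<15)&(P[:,2]>.03))
show('jar',ok&(np.abs(px[:,0]-246)<20)&(np.abs(px[:,1]-208)<22)&(P[:,2]>.085))
show('driver',ok&(hsv[:,0]>15)&(hsv[:,0]<35)&(hsv[:,1]>150)&(px[:,1]>270)&(P[:,2]>.01))
E
```

```text
red 373 rect [567.1 -53.1] [100.9  24.8] 61.9 mean [ 0.5663 -0.0538  0.128 ] z [0.114  0.1364 0.1415]
(0.03, 0.05) 953 rect [608.2  24.9] [ 88.9 198.5] 62.1 mean [0.5962 0.0109 0.0392] z [0.0341 0.0396 0.0424]
(0.05, 0.065) 344 rect [617.3   6.6] [39.6 89.9] 60.0 mean [0.6218 0.0067 0.0555] z [0.0528 0.0555 0.058 ]
(0.09, 0.115) 109 rect [568.8 -50.2] [105.6  24.9] 59.9 mean [ 0.5693 -0.0387  0.1104] z [0.0975 0.1136 0.1149]
(0.115, 0.135) 174 rect [566.7 -50.5] [101.5  21.3] 58.8 mean [ 0.5733 -0.0389  0.1188] z [0.1153 0.1172 0.1301]
(0.135, 0.149) 248 rect [573.7 -37.3] [138.6  27.3] 64.8 mean [ 0.5552 -0.0756  0.1394] z [0.1366 0.1391 0.1422]
(0.149, 0.165) 44 rect [572.5 -23.7] [129.7  19.4] 65.9 mean [ 0.5635 -0.0535  0.1525] z [0.1497 0.1514 0.1596]
(0.165, 0.2) 331 rect [600.8  12.4] [39.9 44.1] 83.6 mean [0.6009 0.0127 0.179 ] z [0.1762 0.1791 0.1824]
red top 373 rect [567.1 -53.1] [100.9  24.8] 61.9 mean [ 0.5663 -0.0538  0.128 ] z [0.114  0.1364 0.1415]
glue 391 rect [ 686.5 -185.9] [42.8 38.8] 26.7 mean [ 0.6837 -0.1807  0.0887] z [0.0422 0.0877 0.1308]
jar 564 rect [653.8 153.5] [59.7 59.7] 56.5 mean [0.6537 0.153  0.0994] z [0.0965 0.0995 0.1021]
driver 370 rect [ 443.1 -213. ] [93.7 23.6] 25.4 mean [ 0.4417 -0.2121  0.0229] z [0.017  0.0232 0.0272]
```

View pics/topcrop.png

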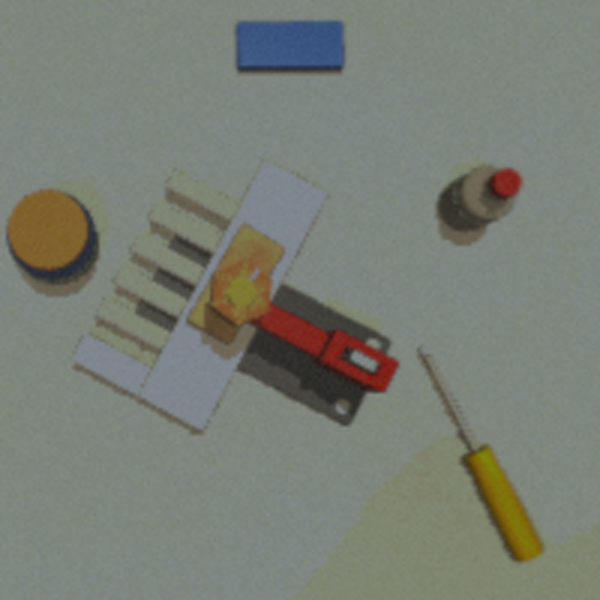

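The crop confirms it. The handle hexagon is at crop (240,288), the red arm runs to the sleeve at (360,360), and the bar's top shows as the pale rectangle at (362,360). The wooden patch is under the handle. The look-alikes are the blue block at top (326,145) and the wooden pieces at (515,133). Only the piece under the pad is wooden and lies on the door.

Next I'll refine the sleeve and hexagon, and work out the move.

```bash
cat >> h.py <<'E'
def go(s,target,ang):
    """shift in tool axes to TCP target, and turns taking tool y to world angle ang (mod 180)"""
    Rt=R.from_rotvec(s['orientation']).as_matrix(); y=np.degrees(np.arctan2(Rt[1,1],Rt[0,1]))
    t=(-(ang-y)+90)%180-90   # tool z down: + turn = clockwise
    sh=Rt.T@(np.array(target)-s['tcp_pos'])*1000
    Rn=Rt@R.from_euler('z',t,degrees=True).as_matrix(); sn=Rn.T@(np.array(target)-s['tcp_pos'])*1000
    print('tcp',s['tcp_pos'].round(4),'tool y at',y.round(1),'x axis',Rt[:,0].round(3),'z',Rt[:,2].round(3)); print('shift now',sh.round(1),'turn',round(t,1),'| shift after turn',sn.round(1),'j6',s['joints'][5].round(3))
E
python3 - <<'E'
from h import *
im=cv2.imread('pics/top0.png'); d=np.load('top_d.npy')
ys,xs=np.mgrid[190:300,270:400]; px=np.c_[xs.ravel(),ys.ravel()]
P=deproj('top',px,d); hsv=cv2.cvtColor(im,cv2.COLOR_BGR2HSV)[190:300,270:400].reshape(-1,3)
red=((hsv[:,0]<6)|(hsv[:,0]>174))&(hsv[:,1]>150)
m=(P[:,2]>.133)&(P[:,2]<.16)&(np.hypot(P[:,0]-.555,P[:,1]+.0756)<.035)
c,wh,a=cv2.minAreaRect((P[m][:,:2]*1000).astype(np.float32)); print('sleeve',c,wh,a,np.median(P[m&(P[:,2]<.146)][:,2]))
b=m&(P[:,2]>.147); print('bar',b.sum(),P[b].mean(0) if b.any() else 0)
h=P[:,2]>.172
hp=P[h][:,:2]*1000; hull=cv2.convexHull(hp.astype(np.float32)).reshape(-1,2); ctr,r=cv2.minEnclosingCircle(hull); print('hex',ctr,r, cv2.minAreaRect(hull))
# support widths: flats where width minimal
for a in range(0,180,6):
    v=np.array([np.cos(np.radians(a)),np.sin(np.radians(a))]); q=hp@v; print(a,round(np.ptp(q),1),end='; ')
print(); s=arm.get_state()
S=np.array(c)/1000; H=np.array(ctr)/1000; v=H-S; print(np.linalg.norm(v),np.degrees(np.arctan2(v[1],v[0])))
go(s,[S[0],S[1],.23],np.degrees(np.arctan2(v[1],v[0]))-90)
E
```

```text
sleeve (555.239990234375, -76.42295837402344) (52.07924270629883, 25.823646545410156) 62.01521301269531 0.1390468143756295
bar 37 [ 0.55534662 -0.07587901  0.15115636]
hex (575.2847290039062, 35.16870880126953) 55.96504592895508 ((585.5022583007812, 40.893028259277344), (41.32853698730469, 110.4885025024414), 29.25958824157715)
0 82.1; 6 74.5; 12 66.2; 18 57.3; 24 48.5; 30 41.5; 36 42.8; 42 43.6; 48 44.2; 54 44.6; 60 49.4; 66 57.9; 72 65.9; 78 73.1; 84 79.9; 90 87.6; 96 94.4; 102 100.2; 108 104.9; 114 108.4; 120 110.7; 126 111.8; 132 111.7; 138 110.5; 144 108.7; 150 106.5; 156 103.8; 162 99.9; 168 95.0; 174 89.0; 
0.11337765095158793 79.81679670540744
tcp [ 0.2694 -0.6185  0.2304] tool y at 113.5 x axis [-0.917 -0.399  0.   ] z [-0.001  0.001 -1.   ]
shift now [-478.5  382.8    0.9] turn -56.3 | shift after turn [-584.  -185.5    0.9] j6 -0.288
```

Request:
send_rows --targets "-30 24 0 0; -30 24 0 0; -30 24 0 0; -30 24 0 0; -30 24 0 0" --jaw 1 --grip_force 50

```text
clock: 0.52
tcp_pos: [0.3593, -0.4472, 0.2308]
orientation: [0.64, -3.075, -0.001]
force: [-0.1, 0.1, -0.0]
width: 0.0853
grasp_force: 0.0
```

Request:
send_rows --targets "-30 24 0 0; -30 24 0 0; -30 24 0 0; -30 24 0 0; -30 24 0 0"

```text
clock: 0.93
tcp_pos: [0.449, -0.2771, 0.2312]
orientation: [0.641, -3.076, -0.0]
force: [0.6, -0.5, 0.0]
width: 0.0857
grasp_force: 0.0
```

Request:
send_rows --targets "-30 24 0 0; -30 24 0 0; -25 20 0 0; 0 0 0 0; 0 0 0 0"

```text
clock: 1.35
tcp_pos: [0.5, -0.1811, 0.2309]
orientation: [0.645, -3.074, -0.0]
force: [-0.8, -0.5, -0.5]
width: 0.0853
grasp_force: 0.0
```

Request:
send_rows --targets "0 0 0 -7; 0 0 0 -7; 0 0 0 -7; 0 0 0 -7; 0 0 0 -7"

```text
clock: 1.77
tcp_pos: [0.4987, -0.1837, 0.2311]
orientation: [1.542, -2.736, -0.001]
force: [-0.3, -1.6, 0.4]
width: 0.0853
grasp_force: 0.0
```

```bash
python3 - <<'E'
from h import *
s=arm.get_state()
go(s,[.5553,-.0763,.23],-28)
im,d=viewer.grab_frame('wrist'); cv2.imwrite('pics/w1.png',im[:,:,::-1]); np.save('w1.npy',d)
ys,xs=np.mgrid[0:420,0:560]; px=np.c_[xs.ravel(),ys.ravel()]; P=deproj('wrist',px,d,s)
z=d.ravel()>0
hsv=cv2.cvtColor(im,cv2.COLOR_RGB2HSV).reshape(-1,3)
h=z&(P[:,2]>.172)&(P[:,2]<.186)&(np.hypot(P[:,0]-.602,P[:,1]-.012)<.035); print(h.sum())
if h.sum()>20:
    hp=(P[h][:,:2]*1000).astype(np.float32); print('hex',cv2.minEnclosingCircle(hp),P[h].mean(0))
    for a in range(0,180,5):
        v=np.array([np.cos(np.radians(a)),np.sin(np.radians(a))]); print(a,round(np.ptp(np.percentile(hp@v,[.3,99.7])),1),end='; ')
m=z&(P[:,2]>.133)&(P[:,2]<.145)&(np.hypot(P[:,0]-.555,P[:,1]+.0756)<.035); print('sleeve',m.sum())
if m.sum()>20: print(cv2.minAreaRect((P[m][:,:2]*1000).astype(np.float32)),np.median(P[m][:,2]))
E
```

```text
tcp [ 0.4987 -0.1837  0.2311] tool y at 148.8 x axis [-0.518 -0.855  0.   ] z [-0.001  0.    -1.   ]
shift now [-121.2    7.2    1. ] turn -3.2 | shift after turn [-121.4    0.5    1. ] j6 -0.561
0
sleeve 1144
((553.559814453125, -77.15306091308594), (51.970252990722656, 25.916269302368164), 62.27648162841797) 0.14062422941617825
```

View pics/w1.png

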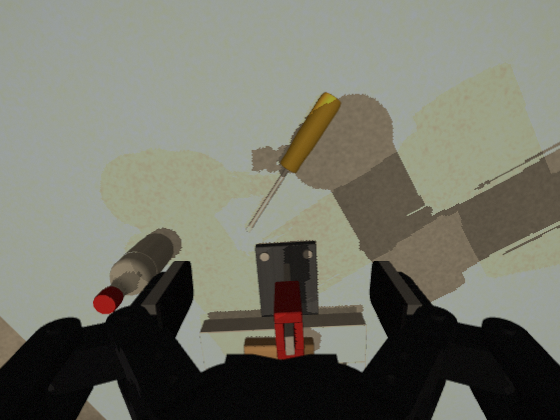

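The wrist view shows the sleeve and bar top at (288,335), midway between the fingers at (180,290) and (385,290). Its position agrees with the top camera within 2 mm. Next I move over it.

Request:
send_rows --targets "-30 1.5 0 -3; -30 0 0 0; -30 0 0 0; -30 0 0 0; 0 0 0 0"

```text
clock: 2.23
tcp_pos: [0.5585, -0.0749, 0.2309]
orientation: [-1.605, 2.701, 0.0]
force: [0.3, -0.2, 0.5]
width: 0.0853
grasp_force: 0.0
```

```bash
python3 - <<'E'
from h import *
s=arm.get_state(); go(s,[.5545,-.0767,.107],-28)
E
```

```text
tcp [ 0.5585 -0.0749  0.2309] tool y at 151.4 x axis [-0.478 -0.878 -0.   ] z [ 0.  0. -1.]
shift now [  3.5   2.7 123.9] turn -0.6 | shift after turn [  3.5   2.7 123.9] j6 -0.712
```

Request:
send_rows --targets "3.5 2.7 30 -0.6; 0 0 30 0; 0 0 30 0; 0 0 24 0; 0 0 10 0"

```text
clock: 2.65
tcp_pos: [0.5502, -0.0802, 0.1038]
orientation: [1.613, -2.69, -0.004]
force: [-0.0, -0.0, 0.1]
width: 0.0853
grasp_force: 0.0
```

Request:
send_rows --targets "0 0 0 0; 0 0 0 0; 0 0 0 0; 0 0 0 0; 0 0 0 0" --jaw 0 --grip_force 50

```text
clock: 3.07
tcp_pos: [0.5536, -0.079, 0.1088]
orientation: [-1.62, 2.689, -0.002]
force: [3.5, -3.0, 2.2]
width: 0.0259
grasp_force: 15.3
```

```bash
python3 - <<'E'
from h import *
s=arm.get_state(); print(s['force'],s['wrist_torque'],s['width'],s['grasp_force'])
go(s,[.5545,-.0767,.107],-28)
E
```

```text
[ 3.52926814 -3.02328251  2.20973586] [-1.19644426 -1.61264728  0.05588709] 0.02590631552119237 15.33054381608963
tcp [ 0.5536 -0.079   0.1088] tool y at 152.1 x axis [-0.467 -0.884 -0.002] z [ 0.003  0.    -1.   ]
shift now [-2.4  0.3  1.8] turn 0.1 | shift after turn [-2.4  0.3  1.8] j6 -0.695
```

Request:
send_rows --targets "0 0 0 0; 0 0 0 0; 0 0 1 0; 0 0 1 0; 0 0 1 0"

```text
clock: 3.48
tcp_pos: [0.5537, -0.079, 0.1047]
orientation: [-1.621, 2.689, -0.002]
force: [3.3, -2.6, 1.5]
width: 0.0256
grasp_force: 54.6
```

Request:
send_rows --targets "0 0 1 0; 0 0 1 0; 0 0 1 0; 0 0 1 0; 0 0 1 0"

```text
clock: 3.9
tcp_pos: [0.5536, -0.079, 0.0995]
orientation: [-1.621, 2.69, -0.001]
force: [5.7, -2.5, 3.1]
width: 0.0253
grasp_force: 54.5
```

Request:
send_rows --targets "0 0 1 0; 0 0 1 0; 0 0 0 0; 0 0 0 0; 0 0 0 0"

```text
clock: 4.32
tcp_pos: [0.5536, -0.079, 0.0974]
orientation: [-1.621, 2.69, -0.001]
force: [5.6, -3.3, 0.8]
width: 0.0253
grasp_force: 54.4
```

```bash
python3 - <<'E'
from h import *
s=arm.get_state()
im,d=viewer.grab_frame('scene'); a=im[90:290,180:380]; b=viewer.grab_frame('wrist')[0][:, :, :]
a=cv2.resize(a,(420,420),interpolation=cv2.INTER_CUBIC); cv2.imwrite('pics/c2.png',np.hstack([a,b[:,90:470]])[:,:,::-1])
ys,xs=np.mgrid[90:290,180:380]; px=np.c_[xs.ravel(),ys.ravel()]; P=deproj('scene',px,d); hsv=cv2.cvtColor(im[90:290,180:380],cv2.COLOR_RGB2HSV).reshape(-1,3)
red=((hsv[:,0]<6)|(hsv[:,0]>174))&(hsv[:,1]>150)&(np.hypot(P[:,0]-.575,P[:,1]+.04)<.06)&(P[:,2]>.05)
for k in range(0,130,10):
    al=(P[:,0]-.5545)*.469+(P[:,1]+.0767)*.883
    m=red&(al*1000>k-20)&(al*1000<=k-10)
    if m.sum()>3: print(k-15,m.sum(),P[m][:,2].max().round(4),P[m][:,2].min().round(4))
E
```

```text
15 7 0.1305 0.1257
25 35 0.1304 0.0989
35 13 0.107 0.1019
45 9 0.106 0.0978
55 4 0.105 0.103
95 6 0.1092 0.1047
```

View pics/c2.png

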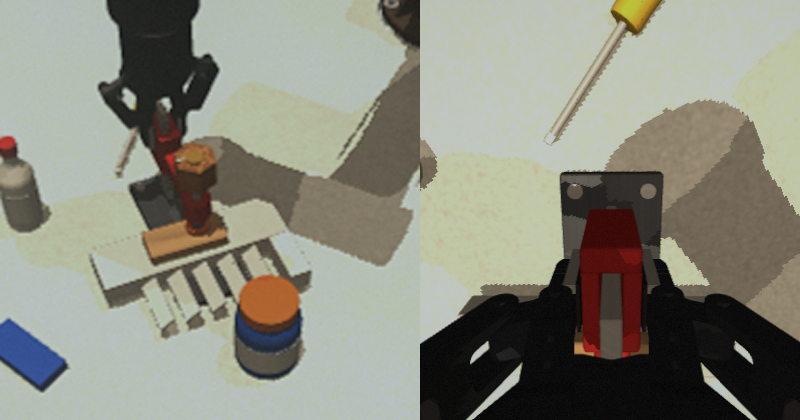

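The left crop shows the red sleeve pinched at (165,130). The right one shows the bar standing out of the sleeve at (612,310). The depth puts the sleeve top at 0.1305, down from 0.1395, so the jaw slides. I'll carry on down.

Request:
send_rows --targets "0 0 1 0; 0 0 1 0; 0 0 1 0; 0 0 1 0; 0 0 0 0"

```text
clock: 4.83
tcp_pos: [0.5534, -0.0795, 0.0944]
orientation: [-1.621, 2.69, -0.002]
force: [1.4, -5.5, 10.6]
width: 0.0252
grasp_force: 56.1
```

Request:
send_rows --targets "0 0 1 0; 0 0 1 0; 0 0 1 0; 0 0 1 0; 0 0 0 0"

```text
clock: 5.25
tcp_pos: [0.5531, -0.0801, 0.0905]
orientation: [-1.622, 2.691, -0.003]
force: [1.3, -7.6, 12.2]
width: 0.0253
grasp_force: 56.6
```

Request:
send_rows --targets "0 0 1 0; 0 0 1 0; 0 0 0 0; 0 0 0 0; 0 0 0 0"

```text
clock: 5.67
tcp_pos: [0.5529, -0.0804, 0.0886]
orientation: [1.621, -2.69, 0.003]
force: [0.2, -10.1, 12.2]
width: 0.0255
grasp_force: 56.9
```

```bash
cat > look.py <<'E'
from h import *
s=arm.get_state(); print('tq',s['wrist_torque'].round(3),'f',s['force'].round(1),'clk',s['clock'])
im,d=viewer.grab_frame('scene')
ys,xs=np.mgrid[90:290,180:380]; px=np.c_[xs.ravel(),ys.ravel()]; P=deproj('scene',px,d); hsv=cv2.cvtColor(im[90:290,180:380],cv2.COLOR_RGB2HSV).reshape(-1,3)
red=((hsv[:,0]<6)|(hsv[:,0]>174))&(hsv[:,1]>150)&(np.hypot(P[:,0]-.575,P[:,1]+.04)<.06)&(P[:,2]>.05)
al=((P[:,0]-.5545)*.469+(P[:,1]+.0767)*.883)*1000; ac=(P[:,0]-.5545)*.883-(P[:,1]+.0767)*.469
for k in range(10,110,10):
    m=red&(al>k)&(al<=k+10)
    if m.sum()>3: print(k+5,m.sum(),P[m][:,2].max().round(4))
m=(np.abs(al-100)<30)&(np.abs(ac)<.03)&(P[:,2]>.13); m2=m&(P[:,2]>np.percentile(P[m][:,2],95)-.006)
A=np.c_[al[m2]-100,ac[m2]*1000,np.ones(m2.sum())]; print('handle top: slope along, across, z', np.linalg.lstsq(A,P[m2][:,2]*1000,rcond=None)[0].round(3),m2.sum(),P[m2].mean(0).round(4))
E
python3 look.py
```

```text
tq [-2.927 -0.254  0.119] f [  0.2 -10.1  12.2] clk 5.6667
15 12 0.1222
25 20 0.124
35 9 0.1025
45 6 0.1018
55 4 0.1039
95 7 0.1086
handle top: slope along, across, z [ 4.70000e-02 -4.00000e-03  1.67744e+02] 215 [0.6    0.0105 0.1677]
```

Request:
send_rows --targets "0 0 1 0; 0 0 1 0; 0 0 0 0; 0 0 0 0; 0 0 0 0"

```text
clock: 6.13
tcp_pos: [0.5528, -0.0807, 0.087]
orientation: [1.622, -2.69, 0.003]
force: [-1.7, -9.7, 16.6]
width: 0.0259
grasp_force: 57.8
```

```bash
python3 look.py
```

```text
tq [-3.159  0.532  0.05 ] f [-1.7 -9.7 16.6] clk 6.1333
15 13 0.1226
25 18 0.1224
35 11 0.0999
45 8 0.1023
95 5 0.1079
handle top: slope along, across, z [5.00000e-02 3.00000e-03 1.67445e+02] 221 [0.599  0.0091 0.1673]
```

Request:
send_rows --targets "0 0 1 0; 0 0 1 0; 0 0 0 0; 0 0 0 0; 0 0 0 0"

```text
clock: 6.6
tcp_pos: [0.5529, -0.0807, 0.0866]
orientation: [1.623, -2.69, 0.004]
force: [-7.1, -8.5, 31.3]
width: 0.0249
grasp_force: 59.1
```

```bash
python3 look.py
```

```text
tq [-2.616  2.49   0.014] f [-7.1 -8.5 31.3] clk 6.6
15 14 0.1216
25 16 0.1229
35 13 0.1006
45 7 0.1009
95 6 0.1071
handle top: slope along, across, z [4.60000e-02 1.50000e-02 1.67883e+02] 212 [0.5994 0.0098 0.1678]
```

The force rose to 31 N with almost no travel, so the jaw is bound. I'll unload, open and rise.

Request:
send_rows --targets "0 0 -1 0; 0 0 -0.5 0; 0 0 0 0; 0 0 0 0; 0 0 0 0"

```text
clock: 7.07
tcp_pos: [0.5528, -0.0807, 0.0866]
orientation: [1.622, -2.69, 0.003]
force: [-3.3, -10.2, 18.0]
width: 0.0252
grasp_force: 57.4
```

Request:
send_rows --targets "0 0 0 0; 0 0 0 0; 0 0 0 0; 0 0 0 0; 0 0 0 0" --jaw 1

```text
clock: 7.48
tcp_pos: [0.5529, -0.0804, 0.0865]
orientation: [1.621, -2.69, 0.003]
force: [-0.8, -8.5, 16.7]
width: 0.0835
grasp_force: 0.0
```

Request:
send_rows --targets "0 0 -30 0; 0 0 -30 0; 0 0 -30 0; 0 0 -30 0; 0 0 -20 0"

```text
clock: 7.9
tcp_pos: [0.5519, -0.0789, 0.2267]
orientation: [1.621, -2.691, -0.001]
force: [0.9, 0.3, 0.7]
width: 0.0856
grasp_force: 0.0
```

Request:
send_rows --targets "35 0 0 0; 35 0 0 0; 35 0 0 0; 35 0 0 0; 0 0 0 0"

```text
clock: 8.32
tcp_pos: [0.4831, -0.2055, 0.2237]
orientation: [1.615, -2.691, -0.005]
force: [0.3, 0.5, 0.1]
width: 0.0851
grasp_force: 0.0
```

```bash
cat > top.py <<'E'
from h import *
from scipy.spatial import ConvexHull
im,d=viewer.grab_frame('top'); im2=im[160:300,260:400]
cv2.imwrite('pics/top_%d.png'%(arm.get_state()['clock']*10),cv2.resize(im2,None,fx=4,fy=4,interpolation=cv2.INTER_CUBIC)[:,:,::-1])
ys,xs=np.mgrid[160:300,260:400]; px=np.c_[xs.ravel(),ys.ravel()]; P=deproj('top',px,d); 
al=((P[:,0]-.5545)*.469+(P[:,1]+.0767)*.883)*1000; ac=((P[:,0]-.5545)*.883-(P[:,1]+.0767)*.469)*1000
def fit(n,m):
    if m.sum()<8: print(n,m.sum()); return
    A=np.c_[al[m]-al[m].mean(),ac[m]-ac[m].mean(),np.ones(m.sum())]; print(n,m.sum(),'slope',np.linalg.lstsq(A,P[m][:,2]*1000,rcond=None)[0].round(3),'al',al[m].mean().round(1),'ac',ac[m].mean().round(1))
b=(np.abs(ac)<35)
fit('sleeve',b&(np.abs(al)<30)&(P[:,2]>.11)&(P[:,2]<.135)); fit('arm',(np.abs(ac)<10)&(al>32)&(al<70)&(P[:,2]>.09)&(P[:,2]<.14))
h=(np.abs(ac)<35)&(al>65)&(al<135)&(P[:,2]>.158)&(P[:,2]<.19); fit('handle',h)
hp=np.c_[P[h][:,:2]*1000]
c0=np.array(cv2.minEnclosingCircle(hp.astype(np.float32))[0]); print('hex centre',c0.round(1),'mean',hp.mean(0).round(1))
w={a:np.ptp(hp@[np.cos(np.radians(a)),np.sin(np.radians(a))]) for a in range(0,180,3)}
f=[(sum(w[(p+k)%180] for k in(0,60,120)),p) for p in range(0,60,3)]; print('flat normal (mod 60)',[(p,round(v/3,1)) for v,p in sorted(f)[:4]])
m=(P[:,2]>.051)&(P[:,2]<.061)&(np.abs(al-100)<60); m&=np.hypot(P[:,0]-.617,P[:,1]-.0066)<.06; print('patch',cv2.minAreaRect((P[m][:,:2]*1000).astype(np.float32)),m.sum())
E
python3 top.py
```

```text
sleeve 211 slope [8.60000e-02 2.10000e-02 1.18257e+02] al 0.9 ac 0.4
arm 142 slope [7.1000e-02 5.0000e-02 9.9611e+01] al 50.5 ac -0.4
handle 321 slope [5.30000e-02 1.40000e-02 1.67157e+02] al 93.6 ac -0.6
hex centre [597.6   6. ] mean [597.9   6.2]
flat normal (mod 60) [(24, np.float64(40.4)), (27, np.float64(40.6)), (21, np.float64(40.6)), (30, np.float64(41.2))]
patch ((617.5415649414062, 6.420204162597656), (39.5387077331543, 90.35591888427734), 59.950618743896484) 381
```

```bash
python3 - <<'E'
from h import *
s=arm.get_state(); print(s['joints'].round(3)); go(s,[.5985,.0074,.215],144); go(s,[.5985,.0074,.215],84); print(s['wrist_torque'])
E
```

```text
[-2.600e-02  1.200e-01 -3.230e-01 -1.000e-03 -1.131e+00 -4.630e-01]
tcp [ 0.4844 -0.2043  0.2237] tool y at 151.9 x axis [-0.471 -0.882  0.   ] z [-0.003  0.001 -1.   ]
shift now [-240.4   -1.1    8.6] turn 7.9 | shift after turn [-238.3   32.1    8.6] j6 -0.463
tcp [ 0.4844 -0.2043  0.2237] tool y at 151.9 x axis [-0.471 -0.882  0.   ] z [-0.003  0.001 -1.   ]
shift now [-240.4   -1.1    8.6] turn 67.9 | shift after turn [-91.4 222.4   8.6] j6 -0.463
[ 0.0592309  -0.05309401 -0.04989057]
```

View pics/top_83.png

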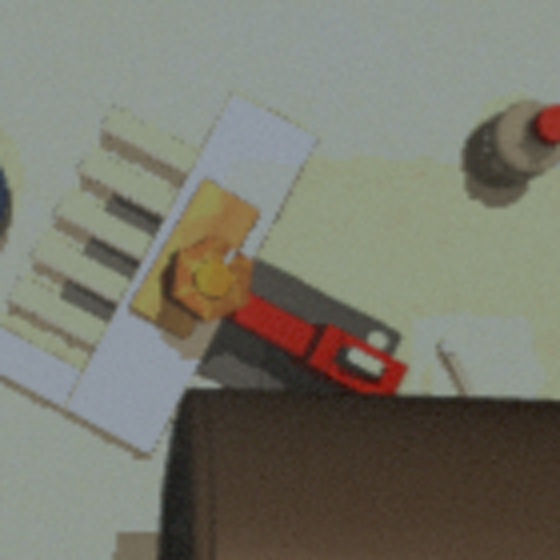

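The crop shows the tipped jaw, the handle hexagon at (208,278), and the patch and door in place. Joint 6 falls as the tool turns clockwise. If I grip at yaw 324° (j6 about +2.18), one sweep of 5.1 rad is available. Next I move over the handle and pre-turn counter-clockwise.

Request:
send_rows --targets "-35 0 0 0; -35 0 0 0; -35 0 0 0; -35 0 0 0; -35 0 0 0"

```text
clock: 8.78
tcp_pos: [0.5686, -0.0458, 0.2239]
orientation: [1.62, -2.689, -0.003]
force: [0.7, -0.7, -0.2]
width: 0.0856
grasp_force: 0.0
```

Request:
send_rows --targets "-35 0 0 0; -30 0 0 0; 0 0 0 -7; 0 0 0 -7; 0 0 0 -7"

```text
clock: 9.2
tcp_pos: [0.5985, 0.0111, 0.2232]
orientation: [2.091, -2.34, -0.004]
force: [-0.3, 0.2, -0.4]
width: 0.0855
grasp_force: 0.0
```

Request:
send_rows --targets "0 0 0 -7; 0 0 0 -7; 0 0 0 -7; 0 0 0 -7; 0 0 0 -7"

```text
clock: 9.62
tcp_pos: [0.5984, 0.0103, 0.2235]
orientation: [2.699, -1.605, -0.004]
force: [-0.5, -1.0, -0.8]
width: 0.0852
grasp_force: 0.0
```

Request:
send_rows --targets "0 0 0 -7; 0 0 0 -7; 0 0 0 -7; 0 0 0 -7; 0 0 0 -7"

```text
clock: 10.03
tcp_pos: [0.5984, 0.0103, 0.2235]
orientation: [3.057, -0.72, -0.005]
force: [0.2, -0.9, 0.8]
width: 0.0854
grasp_force: 0.0
```

Request:
send_rows --targets "0 0 0 -7; 0 0 0 -7; 0 0 0 -7; 0 0 0 -7; 0 0 0 -7"

```text
clock: 10.45
tcp_pos: [0.5983, 0.0103, 0.2235]
orientation: [-3.133, -0.233, 0.005]
force: [-0.6, -0.2, 0.3]
width: 0.0855
grasp_force: 0.0
```

Request:
send_rows --targets "0 0 0 -7; 0 0 0 -7; 0 0 0 -7; 0 0 0 -7; 0 0 0 -7"

```text
clock: 10.87
tcp_pos: [0.5983, 0.0103, 0.2235]
orientation: [-2.917, -1.164, 0.005]
force: [0.5, -0.5, -0.8]
width: 0.085
grasp_force: 0.0
```

Request:
send_rows --targets "0 0 0 -7; 0 0 0 -4; 0 0 0 0; 0 0 0 0; 0 0 0 0"

```text
clock: 11.28
tcp_pos: [0.599, 0.0098, 0.2242]
orientation: [-2.799, -1.426, 0.002]
force: [-0.3, 0.1, -0.3]
width: 0.0854
grasp_force: 0.0
```

```bash
python3 - <<'E'
from h import *
s=arm.get_state(); print(s['joints'].round(3)); go(s,[.5985,.0074,.129],144); print(s['wrist_torque'])
im,d=viewer.grab_frame('wrist'); cv2.imwrite('pics/w3.png',im[:,:,::-1])
E
```

```text
[ 0.342  0.24  -0.171 -0.    -1.16   2.172]
tcp [0.599  0.0098 0.2242] tool y at -36.0 x axis [ 0.588  0.809 -0.001] z [-0.001 -0.    -1.   ]
shift now [-2.2  1.1 95.2] turn 0.0 | shift after turn [-2.2  1.1 95.2] j6 2.172
[ 0.04854166 -0.02928634  0.04991241]
```

View pics/w3.png

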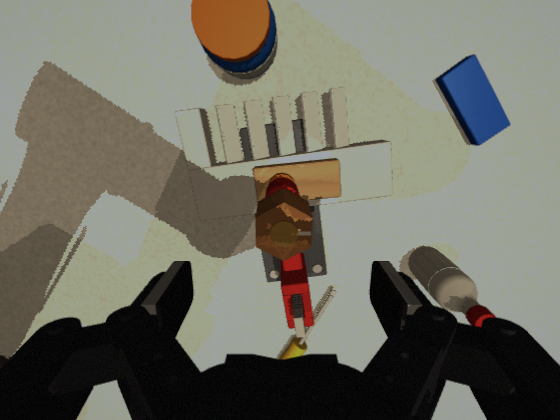

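The wrist view shows the handle hexagon at (283,225), with its left and right flats square to the closing line and centred between the fingers. Next I descend and grip.

Request:
send_rows --targets "-2.2 1.1 25 0; 0 0 25 0; 0 0 25 0; 0 0 20 0; 0 0 0 0"

```text
clock: 11.75
tcp_pos: [0.5962, 0.0065, 0.1254]
orientation: [-2.797, -1.425, 0.011]
force: [-0.4, 0.4, -0.9]
width: 0.0853
grasp_force: 0.0
```

Request:
send_rows --targets "0 0 0 0; 0 0 0 0; 0 0 0 0; 0 0 0 0; 0 0 0 0"

```text
clock: 12.17
tcp_pos: [0.5996, 0.0072, 0.131]
orientation: [2.797, 1.429, 0.003]
force: [-0.3, -1.3, -0.8]
width: 0.0856
grasp_force: 0.0
```

```bash
cat > t.py <<'E'
from h import *
s=arm.get_state(); print('tq',s['wrist_torque'].round(3),'f',s['force'].round(1),'w',s['width'].round(4),'g',s['grasp_force'],'j6',s['joints'][5].round(3),'clk',s['clock'],'tcp',s['tcp_pos'].round(4))
E
python3 t.py
```

```text
Traceback (most recent call last):
  File "t.py", line 2, in <module>
    s=arm.get_state(); print('tq',s['wrist_torque'].round(3),'f',s['force'].round(1),'w',s['width'].round(4),'g',s['grasp_force'],'j6',s['joints'][5].round(3),'clk',s['clock'],'tcp',s['tcp_pos'].round(4))
                                                                                         ^^^^^^^^^^^^^^^^
AttributeError: 'float' object has no attribute 'round'
```

Request:
send_rows --targets "0 0 0 0; 0 0 0 0; 0 0 0 0; 0 0 0 0; 0 0 0 0" --jaw 0 --grip_force 50

```text
clock: 12.58
tcp_pos: [0.599, 0.0071, 0.13]
orientation: [-2.797, -1.43, 0.0]
force: [-1.6, 0.4, 2.1]
width: 0.0395
grasp_force: 52.4
```

Request:
send_rows --targets "0 0 0 0; 0 0 0 0; 0 0 0 0; 0 0 0 0"

```text
clock: 12.92
tcp_pos: [0.599, 0.007, 0.13]
orientation: [-2.797, -1.43, -0.0]
force: [-2.1, 1.2, 4.6]
width: 0.0393
grasp_force: 52.5
```

```bash
python3 t.py
```

```text
Traceback (most recent call last):
  File "t.py", line 2, in <module>
    s=arm.get_state(); print('tq',s['wrist_torque'].round(3),'f',s['force'].round(1),'w',s['width'].round(4),'g',s['grasp_force'],'j6',s['joints'][5].round(3),'clk',s['clock'],'tcp',s['tcp_pos'].round(4))
                                                                                         ^^^^^^^^^^^^^^^^
AttributeError: 'float' object has no attribute 'round'
```

Request:
send_rows --targets "0 0 0 4; 0 0 0 5; 0 0 0 5; 0 0 0 5; 0 0 0 5"

```text
clock: 13.33
tcp_pos: [0.5989, 0.0075, 0.1299]
orientation: [-3.034, -0.811, 0.0]
force: [-3.6, 3.3, 5.5]
width: 0.0395
grasp_force: 53.0
```

```bash
sed -i "s/s\['width'\].round(4)/round(s['width'],4)/" t.py; python3 t.py
```

```text
tq [2.151 1.685 0.333] f [-3.6  3.3  5.5] w 0.0395 g 52.959195238072425 j6 1.755 clk 13.3333 tcp [0.5989 0.0075 0.1299]
```

Request:
send_rows --targets "0 0 0 5; 0 0 0 5; 0 0 0 5; 0 0 0 5; 0 0 0 5"

```text
clock: 13.75
tcp_pos: [0.5992, 0.0085, 0.1298]
orientation: [-3.136, -0.135, -0.001]
force: [-2.4, 9.1, 4.3]
width: 0.0395
grasp_force: 54.0
```

```bash
python3 t.py
```

```text
tq [4.349 1.578 0.414] f [-2.4  9.1  4.3] w 0.0395 g 54.02108064852655 j6 1.319 clk 13.75 tcp [0.5992 0.0085 0.1298]
```

```bash
cat > t.py <<'E'
from h import *
s=arm.get_state(); T=s['wrist_torque']; F=s['force']; L=.31
Th=np.array([T[0]-L*F[1],T[1]+L*F[0],T[2]]); n=np.array([-.1*.469,-.1*.883,1])
print('tq',T.round(3),'f',F.round(1),'eff6',round(s['effort'][5],3),'w',round(s['width'],4),'j6',s['joints'][5].round(3),'clk',s['clock'],'Thandle',Th.round(2),'along screw',(n@Th).round(3))
E
python3 t.py
```

```text
tq [4.349 1.578 0.414] f [-2.4  9.1  4.3] eff6 1.343 w 0.0395 j6 1.319 clk 13.75 Thandle [1.52 0.82 0.41] along screw 0.27
```

Request:
send_rows --targets "0 0 0 0; 0 0 0 0; 0 0 0 0"

```text
clock: 14.0
tcp_pos: [0.5991, 0.0086, 0.1298]
orientation: [-3.136, -0.141, -0.001]
force: [-2.8, 6.1, 3.6]
width: 0.0394
grasp_force: 54.1
```

```bash
python3 t.py
```

```text
tq [3.879 1.569 0.365] f [-2.8  6.1  3.6] eff6 -0.381 w 0.0394 j6 1.323 clk 14.0 Thandle [1.97 0.69 0.36] along screw 0.211
```

Request:
send_rows --targets "0 0 0 4; 0 0 0 4; 0 0 0 4; 0 0 0 4; 0 0 0 4"

```text
clock: 14.42
tcp_pos: [0.5998, 0.0096, 0.1297]
orientation: [-3.11, 0.411, -0.002]
force: [-0.6, 11.1, 1.7]
width: 0.0396
grasp_force: 55.7
```

```bash
python3 t.py
```

```text
tq [5.783 0.854 0.388] f [-0.6 11.1  1.7] eff6 0.964 w 0.0396 j6 0.971 clk 14.4167 Thandle [2.35 0.66 0.39] along screw 0.219
```

Request:
send_rows --targets "0 0 0 4; 0 0 0 4; 0 0 0 4; 0 0 0 4; 0 0 0 4"

```text
clock: 14.83
tcp_pos: [0.601, 0.0093, 0.1298]
orientation: [-2.991, 0.944, -0.005]
force: [3.7, 2.4, -2.2]
width: 0.0398
grasp_force: 63.9
```

```bash
python3 t.py
```

```text
tq [ 2.237 -1.757  0.337] f [ 3.7  2.4 -2.2] eff6 1.023 w 0.0398 j6 0.622 clk 14.8333 Thandle [ 1.48 -0.61  0.34] along screw 0.321
```

Request:
send_rows --targets "0 0 0 4; 0 0 0 4; 0 0 0 4; 0 0 0 4; 0 0 0 4"

```text
clock: 15.25
tcp_pos: [0.6016, 0.0087, 0.1298]
orientation: [-2.782, 1.449, -0.005]
force: [5.1, 4.5, -4.8]
width: 0.0396
grasp_force: 66.2
```

```bash
python3 t.py
```

```text
tq [ 2.879 -2.519  0.356] f [ 5.1  4.5 -4.8] eff6 1.047 w 0.0396 j6 0.273 clk 15.25 Thandle [ 1.48 -0.94  0.36] along screw 0.369
```

Request:
send_rows --targets "0 0 0 4; 0 0 0 4; 0 0 0 4; 0 0 0 4; 0 0 0 4"

```text
clock: 15.67
tcp_pos: [0.6018, 0.0079, 0.1297]
orientation: [-2.488, 1.91, -0.005]
force: [6.3, 1.0, -5.3]
width: 0.0394
grasp_force: 64.9
```

```bash
python3 t.py
```

```text
tq [ 1.131 -3.156  0.294] f [ 6.3  1.  -5.3] eff6 1.076 w 0.0394 j6 -0.076 clk 15.6667 Thandle [ 0.83 -1.19  0.29] along screw 0.361
```

Request:
send_rows --targets "0 0 0 4; 0 0 0 4; 0 0 0 4; 0 0 0 4; 0 0 0 4"

```text
clock: 16.08
tcp_pos: [0.6015, 0.0071, 0.1296]
orientation: [-2.119, 2.314, -0.004]
force: [6.7, -3.3, -6.2]
width: 0.0397
grasp_force: 60.0
```

```bash
python3 t.py
```

```text
tq [-0.318 -3.117  0.298] f [ 6.7 -3.3 -6.2] eff6 1.084 w 0.0397 j6 -0.425 clk 16.0833 Thandle [ 0.7  -1.05  0.3 ] along screw 0.358
```

Request:
send_rows --targets "0 0 0 4; 0 0 0 4; 0 0 0 4; 0 0 0 4; 0 0 0 0"

```text
clock: 16.5
tcp_pos: [0.6009, 0.0067, 0.1295]
orientation: [-1.776, 2.588, -0.003]
force: [5.7, -2.9, -4.5]
width: 0.0397
grasp_force: 54.7
```

```bash
python3 t.py
```

```text
tq [-0.905 -2.57   0.276] f [ 5.7 -2.9 -4.5] eff6 -1.485 w 0.0397 j6 -0.706 clk 16.5 Thandle [-0.01 -0.8   0.28] along screw 0.346
```

Request:
send_rows --targets "0 0 0 0; 0 0 0 0; 0 0 0 0; 0 0 0 0; 0 0 0 0" --jaw 1

```text
clock: 16.92
tcp_pos: [0.599, 0.007, 0.1298]
orientation: [1.783, -2.587, -0.0]
force: [-0.4, -1.0, -0.1]
width: 0.0854
grasp_force: 0.0
```

Request:
send_rows --targets "0 0 -30 0; 0 0 -30 0; 0 0 -30 0; 0 0 -5 0; 0 0 0 0"

```text
clock: 17.33
tcp_pos: [0.6004, 0.0073, 0.2278]
orientation: [-1.78, 2.582, -0.003]
force: [0.0, -0.4, 0.5]
width: 0.0853
grasp_force: 0.0
```

```bash
python3 t.py; python3 - <<'E'
from h import *
s=arm.get_state(); print(s['orientation'],s['tcp_pos']); im,d=viewer.grab_frame('wrist'); cv2.imwrite('pics/w4.png',im[:,:,::-1])
ys,xs=np.mgrid[0:420,0:560]; px=np.c_[xs.ravel(),ys.ravel()]; P=deproj('wrist',px,d,s)
al=((P[:,0]-.5545)*.469+(P[:,1]+.0767)*.883)*1000; ac=((P[:,0]-.5545)*.883-(P[:,1]+.0767)*.469)*1000
h=(np.abs(ac)<32)&(np.abs(al-95)<32)&(P[:,2]>.155)&(P[:,2]<.182)&(d.ravel()>0); print(h.sum())
A=np.c_[al[h]-al[h].mean(),ac[h],np.ones(h.sum())]; print(np.linalg.lstsq(A,P[h][:,2]*1000,rcond=None)[0].round(3))
hp=P[h][:,:2]*1000; print(cv2.minEnclosingCircle(hp.astype(np.float32)),P[h].mean(0))
w={a:np.ptp(hp@[np.cos(np.radians(a)),np.sin(np.radians(a))]) for a in range(0,180,2)}
f=[(sum(w[(p+k)%180] for k in(0,60,120)),p) for p in range(0,60,2)]; print('flat normal (mod 60)',[(p,round(v/3,1)) for v,p in sorted(f)[:4]])
E
```

```text
tq [0.032 0.055 0.041] f [ 0.  -0.4  0.5] eff6 -0.001 w 0.0853 j6 -0.702 clk 17.3333 Thandle [0.15 0.06 0.04] along screw 0.029
[-1.78026821  2.5824552  -0.00295016] [0.60038945 0.00731186 0.22784252]
2727
[ 1.37000e-01 -1.00000e-02  1.67059e+02]
((596.0439453125, 3.8571181297302246), 22.734952926635742) [0.59573761 0.00326957 0.16707068]
flat normal (mod 60) [(56, np.float64(40.2)), (58, np.float64(40.5)), (54, np.float64(40.6)), (0, np.float64(41.1))]
```

View pics/w4.png

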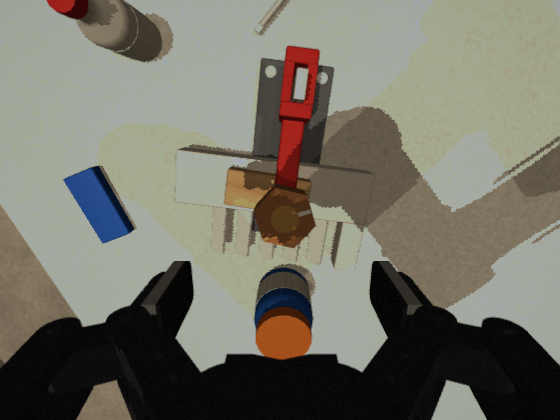

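The wrist view shows the handle hexagon at (285,215), leaning, with the patch under it and the jaw still tipped. Next I step aside and measure the tilt and hexagon angle from the top camera to judge the tightness.

Request:
send_rows --targets "38 0 0 0; 38 0 0 0; 38 0 0 0; 38 0 0 0; 38 0 0 0"

```text
clock: 17.8
tcp_pos: [0.5298, -0.1717, 0.2233]
orientation: [1.782, -2.585, -0.002]
force: [-0.1, -0.2, -0.0]
width: 0.0851
grasp_force: 0.0
```

Request:
send_rows --targets "38 0 0 0; 0 0 0 0; 0 0 0 0; 0 0 0 0; 0 0 0 0"

```text
clock: 18.22
tcp_pos: [0.5179, -0.2054, 0.2241]
orientation: [1.783, -2.586, -0.001]
force: [0.2, 0.2, -0.3]
width: 0.0852
grasp_force: 0.0
```

```bash
python3 t.py; for i in 1 2 3; do python3 top.py | grep -v patch; done; python3 top.py|tail -1
```

```text
tq [ 0.021 -0.051 -0.015] f [ 0.2  0.2 -0.3] eff6 -0.001 w 0.0852 j6 -0.337 clk 18.2167 Thandle [-0.03  0.01 -0.01] along screw -0.014
sleeve 0
arm 0
handle 69 slope [9.50000e-02 1.16000e-01 1.65849e+02] al 100.2 ac 10.8
hex centre [601.9   6.8] mean [611.    6.8]
flat normal (mod 60) [(54, np.float64(30.7)), (21, np.float64(30.7)), (57, np.float64(30.8)), (18, np.float64(30.9))]
sleeve 0
arm 0
handle 67 slope [8.30000e-02 4.20000e-02 1.65922e+02] al 99.9 ac 11.5
hex centre [603.5   7.1] mean [611.5   6.2]
flat normal (mod 60) [(15, np.float64(29.1)), (54, np.float64(29.1)), (57, np.float64(29.2)), (18, np.float64(29.2))]
sleeve 0
arm 0
handle 67 slope [6.30000e-02 5.20000e-02 1.65732e+02] al 99.9 ac 11.5
hex centre [603.6   6.9] mean [611.5   6.2]
flat normal (mod 60) [(15, np.float64(29.2)), (54, np.float64(29.3)), (57, np.float64(29.3)), (0, np.float64(29.4))]
patch ((617.4961547851562, 6.9261016845703125), (39.71440124511719, 89.98151397705078), 59.317718505859375) 336
```

Request:
send_rows --targets "38 0 0 0; 38 0 0 0; 38 0 0 0; 0 0 0 0; 0 0 0 0"

```text
clock: 18.83
tcp_pos: [0.4767, -0.3137, 0.2245]
orientation: [1.779, -2.589, -0.001]
force: [0.5, 0.1, -0.1]
width: 0.0856
grasp_force: 0.0
```

```bash
for i in 1 2 3; do python3 top.py | grep -v patch; done; python3 top.py|tail -1
```

```text
sleeve 230 slope [ 1.00000e-01 -1.00000e-02  1.18231e+02] al -1.5 ac -0.2
arm 141 slope [9.30000e-02 8.60000e-02 1.00829e+02] al 50.2 ac -0.5
handle 318 slope [7.80000e-02 1.10000e-02 1.65879e+02] al 91.9 ac -0.5
hex centre [597.7   4.6] mean [597.2   4.7]
flat normal (mod 60) [(57, np.float64(40.4)), (54, np.float64(40.6)), (0, np.float64(40.8)), (51, np.float64(41.0))]
sleeve 236 slope [9.80000e-02 8.00000e-03 1.17835e+02] al -1.6 ac -0.4
arm 140 slope [1.04000e-01 3.90000e-02 1.00856e+02] al 50.1 ac -0.6
handle 323 slope [8.2000e-02 5.0000e-03 1.6566e+02] al 92.0 ac -0.5
hex centre [597.4   5.1] mean [597.2   4.8]
flat normal (mod 60) [(57, np.float64(40.3)), (54, np.float64(40.6)), (0, np.float64(41.0)), (51, np.float64(41.2))]
sleeve 233 slope [1.07000e-01 2.90000e-02 1.17891e+02] al -1.5 ac -0.4
arm 140 slope [1.020e-01 8.900e-02 1.008e+02] al 50.1 ac -0.6
handle 321 slope [ 8.30000e-02 -2.00000e-03  1.65951e+02] al 92.0 ac -0.4
hex centre [597.6   4.6] mean [597.3   4.7]
flat normal (mod 60) [(57, np.float64(40.6)), (54, np.float64(40.6)), (51, np.float64(41.0)), (0, np.float64(41.1))]
patch ((617.172119140625, 6.521453857421875), (39.81903076171875, 89.63529205322266), 60.08807373046875) 382
```

The tilt has grown by about 0.025 to roughly 0.105, and the patch hasn't moved. It's nearly tight. I'll regrip with the flats at 176°, closing near the clamp's x so that the lean loads the wrist little, and read the moment.

Request:
send_rows --targets "-38 0 0 0; -38 0 0 0; -38 0 0 0; -38 0 0 0; -38 0 0 0"

```text
clock: 19.45
tcp_pos: [0.5455, -0.1321, 0.2251]
orientation: [-1.784, 2.585, -0.001]
force: [1.8, -0.4, 0.9]
width: 0.0853
grasp_force: 0.0
```

Request:
send_rows --targets "-38 0 0 0; -38 0 0 0; -38 0 0 0; -38 0 0 0; 0 0 0 0"

```text
clock: 19.87
tcp_pos: [0.6011, 0.0135, 0.2245]
orientation: [-1.79, 2.581, -0.0]
force: [-0.3, -0.7, -0.4]
width: 0.0854
grasp_force: 0.0
```

Request:
send_rows --targets "0 0 0 -6; 0 0 0 -6; 0 0 0 -5; 0 0 0 0; 0 0 0 0"

```text
clock: 20.28
tcp_pos: [0.599, 0.008, 0.2249]
orientation: [-2.144, 2.296, -0.0]
force: [-0.1, -1.6, 0.3]
width: 0.0853
grasp_force: 0.0
```

```bash
python3 t.py; python3 - <<'E'
from h import *
go(arm.get_state(),[.598,.0062,.129],176)
E
```

```text
tq [-0.054  0.021 -0.011] f [-0.1 -1.6  0.3] eff6 0.519 w 0.0853 j6 -0.408 clk 20.2833 Thandle [ 0.45 -0.01 -0.01] along screw -0.031
tcp [0.599  0.008  0.2249] tool y at 176.1 x axis [-0.069 -0.998 -0.   ] z [ 0.  0. -1.]
shift now [ 1.8  0.9 95.9] turn 0.1 | shift after turn [ 1.9  0.9 95.9] j6 -0.408
```

Request:
send_rows --targets "1.8 0.9 25 0; 0 0 25 0; 0 0 25 0; 0 0 20 0; 0 0 0 0"

```text
clock: 20.7
tcp_pos: [0.5953, 0.0051, 0.1256]
orientation: [2.138, -2.294, -0.006]
force: [-1.0, -0.6, 0.5]
width: 0.0854
grasp_force: 0.0
```

Request:
send_rows --targets "0 0 0 0; 0 0 0 0; 0 0 0 0; 0 0 0 0; 0 0 0 0"

```text
clock: 21.12
tcp_pos: [0.5986, 0.0054, 0.131]
orientation: [-2.144, 2.294, -0.001]
force: [-0.1, 0.4, 0.3]
width: 0.0857
grasp_force: 0.0
```

```bash
python3 t.py
```

```text
tq [-0.053  0.025 -0.027] f [-0.1  0.4  0.3] eff6 -0.009 w 0.0857 j6 -0.403 clk 21.1167 Thandle [-0.19 -0.   -0.03] along screw -0.018
```

Request:
send_rows --targets "0 0 0 0; 0 0 0 0; 0 0 0 0; 0 0 0 0; 0 0 0 0" --jaw 0 --grip_force 50

```text
clock: 21.53
tcp_pos: [0.5991, 0.0052, 0.1305]
orientation: [-2.145, 2.294, -0.002]
force: [1.7, -0.8, 3.0]
width: 0.0402
grasp_force: 52.0
```

Request:
send_rows --targets "0 0 0 0; 0 0 0 0; 0 0 0 0; 0 0 0 0"

```text
clock: 21.87
tcp_pos: [0.599, 0.0053, 0.1304]
orientation: [-2.145, 2.294, -0.002]
force: [3.4, -1.0, 5.3]
width: 0.04
grasp_force: 52.8
```

```bash
python3 t.py
```

```text
tq [-0.366 -1.457  0.004] f [ 3.4 -1.   5.3] eff6 0.029 w 0.04 j6 -0.403 clk 21.8667 Thandle [-0.04 -0.39  0.  ] along screw 0.04
```

Request:
send_rows --targets "0 0 0 3; 0 0 0 3; 0 0 0 0; 0 0 0 0; 0 0 0 0"

```text
clock: 22.28
tcp_pos: [0.5986, 0.0055, 0.1304]
orientation: [-2.022, 2.403, -0.001]
force: [2.2, -0.4, 6.4]
width: 0.04
grasp_force: 51.5
```

```bash
python3 t.py
```

```text
tq [ 0.117 -0.861  0.071] f [ 2.2 -0.4  6.4] eff6 -0.131 w 0.04 j6 -0.507 clk 22.2833 Thandle [ 0.23 -0.18  0.07] along screw 0.076
```

Request:
send_rows --targets "0 0 0 3; 0 0 0 3; 0 0 0 0; 0 0 0 0; 0 0 0 0"

```text
clock: 22.7
tcp_pos: [0.5987, 0.0057, 0.1303]
orientation: [-1.894, 2.505, -0.001]
force: [2.5, 0.9, 5.2]
width: 0.0402
grasp_force: 49.6
```

```bash
python3 t.py
```

```text
tq [ 0.457 -1.022  0.263] f [2.5 0.9 5.2] eff6 -0.252 w 0.0402 j6 -0.612 clk 22.7 Thandle [ 0.19 -0.25  0.26] along screw 0.277
```

Request:
send_rows --targets "0 0 0 2; 0 0 0 0; 0 0 0 0; 0 0 0 0; 0 0 0 0"

```text
clock: 23.12
tcp_pos: [0.5985, 0.0058, 0.1303]
orientation: [-1.85, 2.538, -0.0]
force: [2.2, 0.9, 6.1]
width: 0.0397
grasp_force: 49.4
```

```bash
python3 t.py; python3 - <<'E'
from h import *
import time
# camera calls advance 0.05 s, giving fresh readings to average
q=[]
for i in range(6):
    viewer.grab_frame('wrist'); q.append(arm.get_state()['wrist_torque'])
q=np.array(q); print(q[:,2].round(3),q.mean(0).round(3))
E
```

```text
tq [ 0.618 -0.812  0.29 ] f [2.2 0.9 6.1] eff6 -0.273 w 0.0397 j6 -0.647 clk 23.1167 Thandle [ 0.34 -0.14  0.29] along screw 0.286
[0.316 0.246 0.252 0.325 0.236 0.269] [ 0.633 -0.824  0.274]
```

Request:
send_rows --targets "0 0 0 2; 0 0 0 0; 0 0 0 0; 0 0 0 0; 0 0 0 0"

```text
clock: 23.83
tcp_pos: [0.5987, 0.0056, 0.1301]
orientation: [-1.805, 2.569, -0.001]
force: [4.4, 1.8, 4.9]
width: 0.0401
grasp_force: 49.8
```

```bash
cat > avg.py <<'E'
from h import *
q=[];e=[]
for i in range(6):
    viewer.grab_frame('wrist'); s=arm.get_state(); q.append(s['wrist_torque']); e.append(s['effort'][5])
q=np.array(q); print('tq',q.mean(0).round(3),'eff6',np.mean(e).round(3),np.std(e).round(3),'j6',s['joints'][5].round(4),'F',s['force'].round(1),s['clock'])
E
python3 avg.py
```

```text
tq [ 1.125 -1.852  0.252] eff6 -0.251 0.007 j6 -0.6815 F [3.9 3.2 5.4] 24.1333
```

Request:
send_rows --targets "0 0 0 2; 0 0 0 0; 0 0 0 0; 0 0 0 0; 0 0 0 0"

```text
clock: 24.55
tcp_pos: [0.5986, 0.0054, 0.1302]
orientation: [-1.76, 2.601, -0.001]
force: [4.6, 1.0, 5.0]
width: 0.0397
grasp_force: 49.8
```

```bash
python3 avg.py
```

```text
tq [ 0.741 -1.838  0.244] eff6 -0.252 0.0 j6 -0.7164 F [4.  0.7 5.4] 24.85
```

The torque plateaus at about 0.25–0.27 held, so the screw is turning at roughly 50–70 N. I'll tighten a little further in small steps.

Request:
send_rows --targets "0 0 0 2; 0 0 0 2; 0 0 0 2; 0 0 0 2; 0 0 0 2"

```text
clock: 25.27
tcp_pos: [0.5985, 0.0055, 0.13]
orientation: [-1.525, 2.746, -0.0]
force: [4.4, 2.0, 5.1]
width: 0.0396
grasp_force: 49.9
```

```bash
python3 t.py
```

```text
tq [ 1.17  -1.621  0.296] f [4.4 2.  5.1] eff6 0.397 w 0.0396 j6 -0.893 clk 25.2667 Thandle [ 0.54 -0.26  0.3 ] along screw 0.294
```

Request:
send_rows --targets "0 0 0 2; 0 0 0 2; 0 0 0 0; 0 0 0 0; 0 0 0 0"

```text
clock: 25.68
tcp_pos: [0.5982, 0.0057, 0.1299]
orientation: [-1.43, 2.796, 0.001]
force: [4.5, 3.3, 4.7]
width: 0.0393
grasp_force: 49.6
```

```bash
python3 t.py; python3 avg.py
```

```text
tq [ 1.561 -1.31   0.344] f [4.5 3.3 4.7] eff6 -0.293 w 0.0393 j6 -0.961 clk 25.6833 Thandle [0.55 0.08 0.34] along screw 0.311
tq [ 1.562 -1.356  0.289] eff6 -0.277 0.003 j6 -0.9608 F [4.2 3.4 4.8] 25.9833
```

Request:
send_rows --targets "0 0 0 2; 0 0 0 2; 0 0 0 2; 0 0 0 2; 0 0 0 2"

```text
clock: 26.4
tcp_pos: [0.5979, 0.0061, 0.1298]
orientation: [-1.178, 2.912, 0.002]
force: [2.1, 6.7, 6.2]
width: 0.0394
grasp_force: 50.8
```

```bash
python3 t.py
```

```text
tq [ 2.903 -0.5    0.361] f [2.1 6.7 6.2] eff6 0.31 w 0.0394 j6 -1.137 clk 26.4 Thandle [0.83 0.15 0.36] along screw 0.309
```

Request:
send_rows --targets "0 0 0 0; 0 0 0 0; 0 0 0 0"

```text
clock: 26.65
tcp_pos: [0.5978, 0.0062, 0.1298]
orientation: [-1.181, 2.911, 0.002]
force: [2.5, 5.1, 6.2]
width: 0.0395
grasp_force: 50.7
```

```bash
python3 avg.py
```

```text
tq [ 2.667 -0.642  0.348] eff6 -0.342 0.002 j6 -1.1352 F [2.3 5.1 5.8] 26.95
```

The moment along the leaning screw axis is about 0.29 N m, which is firm. I'll let go, rise, step aside and check.

Request:
send_rows --targets "0 0 0 0; 0 0 0 0; 0 0 0 0; 0 0 0 0; 0 0 0 0" --jaw 1

```text
clock: 27.37
tcp_pos: [0.5972, 0.0048, 0.1292]
orientation: [1.179, -2.91, -0.0]
force: [0.1, -1.1, 0.7]
width: 0.0853
grasp_force: 0.0
```

Request:
send_rows --targets "0 0 -30 0; 0 0 -30 0; 0 0 -30 0; 0 0 -10 0; 0 0 0 0"

```text
clock: 27.78
tcp_pos: [0.5994, 0.0053, 0.2333]
orientation: [-1.179, 2.907, -0.002]
force: [1.0, 0.5, 0.4]
width: 0.0854
grasp_force: 0.0
```

Request:
send_rows --targets "35 0 0 0; 35 0 0 0; 35 0 0 0; 35 0 0 0; 35 0 0 0"

```text
clock: 28.2
tcp_pos: [0.4703, -0.1175, 0.2286]
orientation: [1.18, -2.91, -0.001]
force: [0.3, -0.7, 0.7]
width: 0.0855
grasp_force: 0.0
```

Request:
send_rows --targets "30 -30 0 0; 30 -30 0 0; 0 -35 0 0; 0 -35 0 0; 0 -35 0 0"

```text
clock: 28.62
tcp_pos: [0.5441, -0.277, 0.2289]
orientation: [1.178, -2.911, -0.001]
force: [1.0, 0.8, 0.5]
width: 0.0853
grasp_force: 0.0
```

```bash
python3 top.py; python3 top.py; python3 t.py
```

```text
sleeve 234 slope [ 8.80000e-02 -7.00000e-03  1.17769e+02] al -1.3 ac -0.2
arm 140 slope [1.15000e-01 5.10000e-02 1.01137e+02] al 50.0 ac -0.8
handle 315 slope [8.70000e-02 1.20000e-02 1.65651e+02] al 91.8 ac -0.5
hex centre [597.7   4.1] mean [597.1   4.6]
flat normal (mod 60) [(30, np.float64(40.3)), (27, np.float64(40.3)), (24, np.float64(40.9)), (33, np.float64(41.0))]
patch ((617.2630615234375, 6.570606231689453), (39.5301628112793, 90.13440704345703), 59.94826889038086) 382
sleeve 236 slope [1.04000e-01 1.10000e-02 1.18023e+02] al -1.6 ac -0.4
arm 141 slope [1.20000e-01 7.80000e-02 1.01388e+02] al 50.1 ac -0.7
handle 320 slope [ 8.90000e-02 -6.00000e-03  1.65679e+02] al 91.8 ac -0.6
hex centre [597.5   4.2] mean [597.    4.7]
flat normal (mod 60) [(27, np.float64(40.4)), (30, np.float64(40.5)), (24, np.float64(40.9)), (33, np.float64(41.1))]
patch ((617.2476196289062, 6.583324432373047), (39.64955139160156, 89.894775390625), 60.081085205078125) 383
tq [0.109 0.129 0.031] f [-0.   0.9 -0.9] eff6 0.56 w 0.0852 j6 -0.65 clk 28.7167 Thandle [-0.16  0.11  0.03] along screw 0.029
```

The handle sprang back 14° (0.25 rad × 1.2 = 0.30 N m), which agrees with the wrist reading. The patch has not moved and the jaw is still tipped. Handing in.

```bash
python3 -c "
from rig import arm; print(arm.job_done())"
```

```text
the job is handed in; nothing more can be done
None
```

The jaw is tipped and bound on its bar with the pad on the patch, the screw is tight at about 0.30 N m, the patch has not moved, and the job is handed in; the verdict was not shown to me.

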